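# Clear the iron bull off the spring gauge and pull the gauge to its mark

### The job

Lift the cast-iron bull off the board of the spring pull gauge and stand it on its round blue pad with its head towards the brass stud. Then pull the gauge's red handle out until its pointer is level with the red mark, hold it there for a second, ease it all the way back home and let go. The lamp leans low over the handle: do not touch it, and leave the tumbler, bell, tea tin, tea bowl and magnifying glass where they are.

Things in the scene. Friction and masses are not known exactly. Their poses are not given: they have to be found in the camera images.
- gauge: Spring pull gauge, fixed: wooden board 310 x 140 x 12 mm, brass spring tube (34 mm thick, axis 40 mm up) on its rear half, paper scale (tick each 10 mm) on the front half's +y edge. Origin on the table below the handle's home; board spans x -150 to +160 mm, tube x +30 to +149 mm. x points from handle to tube; the handle is pulled along -x, roughly towards the robot.
- slide (a joint): How far the gauge's handle is pulled out of home, m: 0 home, stop at 0.125. A spring pulls it home: 1.2 N at home, plus 100 N/m.
- slide_grip (a point): Point to grip on the gauge's handle, 60 mm above the table. The handle is an upright red plate 20 mm (x) by 14 mm (y, the grip width), its top 80 mm above the table, on a brass carriage 30 x 26 mm whose top is 22 mm above the table. Axes as the gauge's.
- slide_pointer (a point): Tip of the gauge's black pointer, a thin bar that reaches from the carriage 58 mm to the gauge's +y side over the scale, 16 mm above the table; at the same x along the gauge as the handle's middle.
- mark: Red mark: a clip on the +y edge of the gauge's board, 60 to 100 mm from the handle's home. Origin on the table on the gauge's centre line, level with the mark (same x along the gauge); the clip itself lies at y +61 to +77 mm, 16 mm high. Axes as the gauge's.
- bull: Cast-iron bull, 0.3 to 0.65 kg, at first on the gauge's board (12 mm high) in the handle's way. Plinth 84 x 36 x 6 mm; flat flanks 74 mm long, 32 to 60 mm above the underside (grip 34 mm across y, about 45 mm up); 80 mm high over the horns. Origin at the middle of the underside; x points to the head, z up.
- bull_nose (a point): Brass muzzle of the bull, 60 mm ahead of its origin, 52 mm up.
- pad: Round blue pad on the table, fixed, 120 mm across, 6 mm thick, a white stripe from its middle towards a brass stud 53 mm from the middle. Origin at the middle of the underside; x points to the stud.
- lamp: Swing-arm lamp, fixed. Origin on the table under the middle of its green shade: a cone 140 mm across, rim 185 mm above the table, narrowing to 36 mm at 243 mm, top 267 mm; it hangs over the gauge's tube, its near edge about above the handle's home. From its top an arm rises along the lamp's +x to an elbow at x 170 mm, 370 mm high, then down to a foot 110 mm across at x 210 mm.
- tumbler: Jade-green glass tumbler, 68 mm across, 90 mm high, loose. Origin at the middle of its underside.
- bell: Brass hand bell with a wooden handle, 68 mm across at the foot, 107 mm high, loose, beside the gauge's handle. Origin at the middle of its underside.
- tin: Tea tin, red label, 64 mm across, 85 mm high, loose, on the other side of the gauge's handle. Origin at the middle of its underside.
- magnifier: Magnifying glass lying on the table, lens 80 mm across (middle 52 mm ahead of the origin), amber horn handle 14 mm thick reaching 88 mm behind it. x points to the lens.
- teacup: Blue tea bowl, 72 mm across, 50 mm high, loose. Origin at the middle of its underside.

How it is judged:
By the outcome, as a careful person would: the job done as asked, in the order asked, and still so for the second after the job is handed in, with the robot touching nothing.
It also fails if it takes over 58 s, if anything falls off the work surface, if the arm or the gripper's body presses on something with over 40 N, if the wrist force passes 120 N, or if a joint passes its speed limit or range.

### The arm

A 6-joint arm with a two-finger parallel gripper is mounted at the origin on the work surface. World frame = base frame: x ahead of the robot, y to its left, z up, the work surface at z = 0. Lengths are in m, angles in rad, forces in N, time in s.
With the tool pointing down it reaches from about 0.4 to 0.825 m from the base axis. Payload 7 kg.
Tool frame: the origin (TCP) lies midway between the tips of the shut fingers; the grasp point (between the pads) lies 19 mm behind it; y points along the fingers, x is the direction in which the jaws open and shut, and the axes are right-handed (so a half turn about y gives the same grasp; the last joint's range is limited). The gripper opens to 85 mm and grips with 20 to 120 N. Pads are 22 mm wide; open, the fingers measure 114 mm over their backs; the gripper's body (76 mm by 85 mm) begins 54 mm behind the grasp point. The pads swing forward as they close: fully open they stand 13 mm farther back than shut.
Start: joints at [-1.053, 0.359, 0.012, 0, -1.224, -0.288], TCP at [0.154, -0.657, 0.231] pointing down, gripper open.
Joint ranges: [-3.07, 3.07], [-1.43, 2.12], [-1.02, 1.25], [-3.03, 1.67], [-3.05, -0], [-3.03, 3.03]. Speed limits (rad/s): [2.39, 2.39, 3.01, 3.14, 3.14, 3.14].

### API

Orientations are given as a unit quaternion [x, y, z, w].
In Python, from workcell import get_obs, grab_frame, camera_info, close_job gives the robot as it stands.
- The arm moves only by the shell command python3 -m crank 'ROWS' [OPENING] [FORCE]. ROWS is JSON, a list of rows, each an object of numbers: "tx", "ty", "tz": the shift along the tool's x, y, z in mm; "roll": the turn about the tool's y in degrees. A call has 1 to 20 rows; each row shifts and turns the pose as measured when the row begins, along the tool's axes as they then stand; what a row does not reach is not made up. A row lasts 1/12 s, in which the tool goes at most 41.7 mm and 7.16 degrees, less where a joint would pass 70% of its speed; a pose out of reach is approached as far as the arm can. A call with a gripper value outside its range is refused whole. OPENING is the opening, from 0 (shut) to 1 (fully open), set as the call begins (- or left out, the last holds). The fingers move at their own pace and stop on an object; FORCE is the grip in N (left out, the last holds). Time passes only in rows, so rows that do not move let the fingers close. It gives the time, the measured TCP pose, the force and the opening at its end, in the units of the state.
- get_obs(): the state, without advancing time (a new reading comes with each control period).
- grab_frame(name): name is "scene" or "top"; returns the picture (384x512x3 uint8, red, green, blue); there is no depth.
- camera_info(name): a dict with "intrinsics" (3x3 intrinsics, pixels), "k1" (the pictures are not rectified: a ray, as slopes to the right and down, at radius r is drawn at 1 + k1 r^2 times it, then the intrinsics apply), "rvec" (rotation vector, rad) and "tvec" (3), from world to camera coordinates, as OpenCV has them. Camera axes: x right, y down, z forward; pixel columns grow to the right and rows downward; lengths in m; the calibration is good to about 2 mm. A picture is of the moment at which its call begins. camera_info takes no time and is no camera call.
- close_job(): hands the job in, once; it reports no verdict.
The state is a dict: "time_s": time; "joints": joint angles; "joint_vel": joint speeds; "joint_torque": joint torques, N m; "ee_pos": TCP position; "tcp_rot": TCP orientation; "force": force on the tool from outside, world axes, zero at the start; "moment": the same for the moment, N m; "grip_width": finger opening in m.
Only numpy, scipy, OpenCV 4.12 (cv2) and the standard library are available. Lean on these libraries where they do the work, as an engineer would, in place of code of your own. Each camera call takes 0.05 s, during which the arm holds its last target. There are 200 camera calls.

## Working session

There is one attempt and no reset: what is moved stays moved. The work goes in short steps, Python scripts to look and compute and a shell command to move; the robot and the scene stay as the last step left them, time stands still between calls to the robot, and variables do not carry over. Pictures are saved under pics/ and viewed, about 8 in all and at most 12, crops included, and the job is handed in when it is done.

```bash
mkdir -p pics
cat > h.py <<'E'
import numpy as np,cv2
from workcell import get_obs,grab_frame,camera_info
def cam(n):
    c=camera_info(n);R=cv2.Rodrigues(np.array(c['rvec'],float))[0];return np.array(c['intrinsics'],float),c['k1'],R,np.array(c['tvec'],float).ravel()
def ray(n,p):
    K,k,R,t=cam(n);q=cv2.undistortPoints(np.array([[p]],float),K,np.array([k,0,0,0,0.]))[0,0]
    return -R.T@t,R.T@np.array([q[0],q[1],1])
def onz(n,p,z):
    o,d=ray(n,p);return o+d*(z-o[2])/d[2]
def proj(n,P):
    K,k,R,t=cam(n);return cv2.projectPoints(np.array(P,float).reshape(-1,1,3),cv2.Rodrigues(R)[0],t,K,np.array([k,0,0,0,0.]))[0][:,0]
def save(n,f,crop=None,s=1.5):
    im=grab_frame(n);cv2.imwrite('pics/raw_'+f,im[:,:,::-1])
    if crop: im=im[crop[1]:crop[3],crop[0]:crop[2]]
    cv2.imwrite('pics/'+f,cv2.resize(im[:,:,::-1],None,fx=s,fy=s,interpolation=cv2.INTER_CUBIC))
E
python3 - <<'E'
from h import *
save('top','t0.png');save('scene','s0.png')
for n in('top','scene'):
    K,k,R,t=cam(n);print(n,-R.T@t,R[2],K[0,0],k)
o=get_obs();print(o)
E
```

```text
top [0.46325274 0.03636693 0.99004782] [ 0.13346705 -0.0330341  -0.99050255] 367.02660933665396 0.037356082857515405
scene [0.72639928 0.67104532 0.7774721 ] [-0.16233907 -0.67796131 -0.71694804] 355.1478256134152 -0.055460067739488
{'time_s': 0.1, 'joints': array([-1.05291726e+00,  3.59307403e-01,  1.11507539e-02, -2.85736459e-04,
       -1.22413944e+00, -2.88070636e-01]), 'joint_vel': array([ 2.43323378e-03, -1.31000294e-03,  3.57744537e-03,  3.97791679e-03,
       -8.01064141e-04, -1.64743999e-05]), 'joint_torque': array([-4.19722885e-03, -5.84763157e+01,  2.94107294e+01,  6.95445254e+00,
       -3.12816490e-03, -1.52843008e-06]), 'ee_pos': array([ 0.15360138, -0.65683682,  0.2304667 ]), 'tcp_rot': array([ 0.43894744,  0.55429312, -0.55372112, -0.43986043]), 'force': array([ 0.70746635,  0.86408668, -0.16260479]), 'moment': array([0.01943132, 0.02082362, 0.01754994]), 'grip_width': 0.08502702012829684}
```

View pics/t0.png

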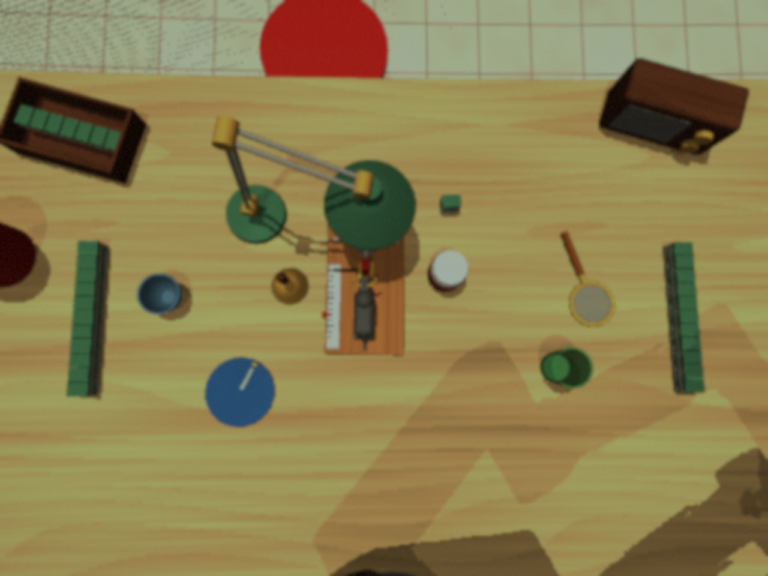

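View pics/s0.png

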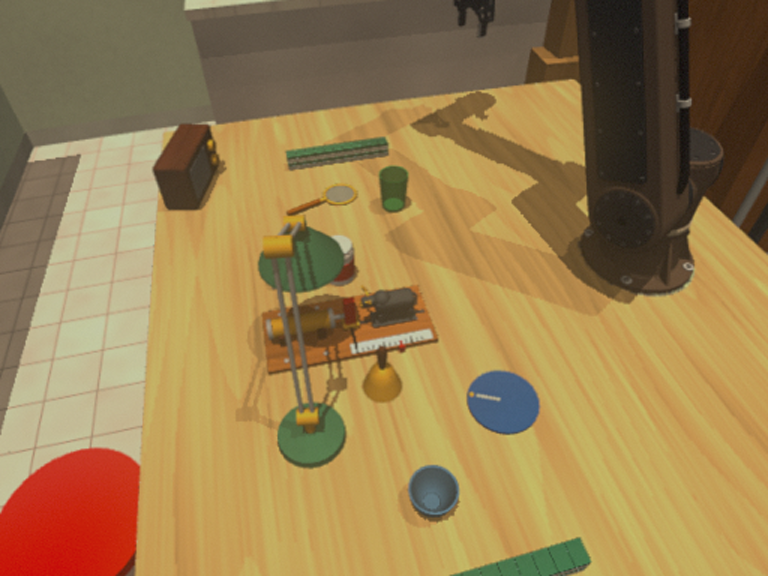

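Top view: the gauge is at about (365,290), the bull lies along it, the pad is at (240,392) with its stud up-right, the bell is at (290,285) and the tin at (449,270). The scene view shows the same layout. I'll zoom in next to check the bull's heading, the mark and the pad.

Run:
```python
import cv2,numpy as np
t=cv2.imread('pics/raw_t0.png');s=cv2.imread('pics/raw_s0.png')
a=cv2.resize(t[140:290,130:320],(760,600),interpolation=cv2.INTER_CUBIC)
cv2.imwrite('pics/c1.png',a)
b=cv2.resize(s[170:300,170:365],(780,520),interpolation=cv2.INTER_CUBIC)
cv2.imwrite('pics/c2.png',b)
```

```text
(no output)
```

View pics/c1.png

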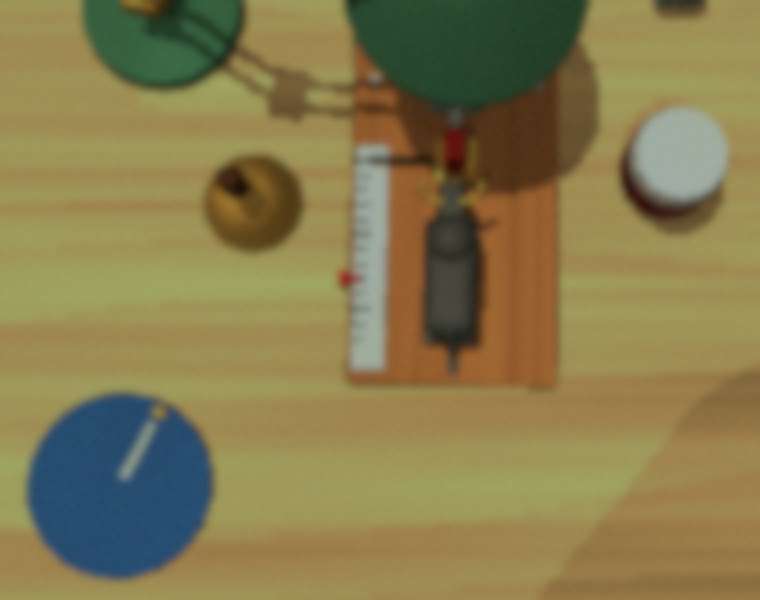

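View pics/c2.png

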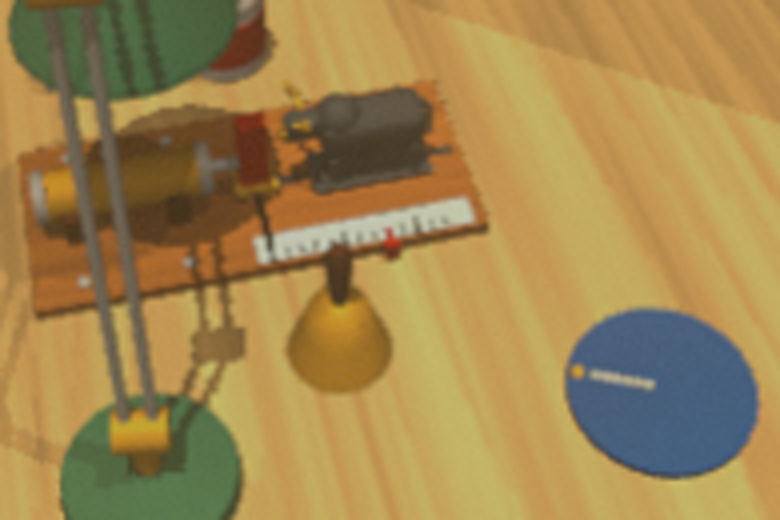

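The crops show the bull's head pointing at the handle, along gauge +x. Crop pixels: mark (347,279), pointer along y≈160, board front corners (348,383) and (556,387). The pad has its stud at (159,411) and its middle at about (121,485).

```bash
cat > m.py <<'E'
from h import *
T=lambda u,v:(130+(u+.5)/4-.5,140+(v+.5)/4-.5)
S=lambda u,v:(170+(u+.5)/4-.5,170+(v+.5)/4-.5)
def blob(n,f,lo,hi,roi=None,hsvwrap=False):
    im=cv2.imread(f);h=cv2.cvtColor(im,cv2.COLOR_BGR2HSV);m=cv2.inRange(h,lo,hi)
    if roi: z=np.zeros_like(m);x0,y0,x1,y1=roi;z[y0:y1,x0:x1]=m[y0:y1,x0:x1];m=z
    c=max(cv2.findContours(m,cv2.RETR_EXTERNAL,cv2.CHAIN_APPROX_NONE)[0],key=cv2.contourArea)
    return c
E
python3 - <<'E'
from m import *
np.set_printoptions(precision=4,suppress=True)
for n,f,roi in(('top','pics/raw_t0.png',(125,225,195,295)),('scene','pics/raw_s0.png',(300,235,370,295))):
    c=blob(n,f,(95,90,30),(125,255,255),roi)
    P=np.array([onz(n,p[0],.006)[:2] for p in c]);print(n,'pad',cv2.minEnclosingCircle((P*1000).astype(np.float32)),len(P))
print('stud',onz('top',T(159,411),.008),onz('scene',S(577,372),.008))
print('stripe0',onz('top',T(124,477),.006),onz('scene',S(652,385),.006))
p={}
for k,u,z in(('FL',(348,383),.012),('FR',(556,387),.012),('mark',(350,279),.014),('ptip',(374,160),.016),('pbase',(430,160),.016),
 ('paperTL',(357,146),.0125),('paperBL',(351,371),.0125),('tail_L',(427,335),.06),('tail_R',(476,335),.06),('sh_L',(429,235),.06),('sh_R',(476,235),.06),('tin',(679,155),.085)): print(k,onz('top',T(*u),z))
for k,u,z in(('FL',(487,229),.012),('FR',(434,81),.012),('BL',(38,313),.012),('BR',(20,155),.012),('mark',(392,243),.014),('ptip',(270,250),.016),('plinthnear1',(320,192),.015),('plinthnear2',(414,176),.015),('bellfoot',(340,392),0),('bodytopR',(427,90),.072),('bodytopL',(360,97),.072)): print('S',k,onz('scene',S(*u),z))
E
```

```text
top pad ((420.2890625, 262.42950439453125), 57.324012756347656) 159
scene pad ((424.71160888671875, 263.6577453613281), 57.76289367675781) 159
stud [0.4681 0.238  0.008 ] [0.4718 0.2398 0.008 ]
stripe0 [0.4256 0.2598 0.006 ] [0.4292 0.2594 0.006 ]
FL [0.4855 0.1144 0.012 ]
FR [ 0.4822 -0.023   0.012 ]
mark [0.5541 0.1136 0.014 ]
ptip [0.634  0.0981 0.016 ]
pbase [0.6341 0.0606 0.016 ]
paperTL [0.6442 0.1099 0.0125]
paperBL [0.4934 0.1124 0.0125]
tail_L [0.5143 0.0612 0.06  ]
tail_R [0.5141 0.0302 0.06  ]
sh_L [0.5779 0.0601 0.06  ]
sh_R [0.5778 0.0301 0.06  ]
tin [ 0.6252 -0.0973  0.085 ]
S FL [0.4923 0.1212 0.012 ]
S FR [ 0.4871 -0.0203  0.012 ]
S BL [0.7945 0.1139 0.012 ]
S BR [ 0.7933 -0.0248  0.012 ]
S mark [0.5581 0.1179 0.014 ]
S ptip [0.6387 0.1046 0.016 ]
S plinthnear1 [0.5946 0.0639 0.015 ]
S plinthnear2 [0.5279 0.0664 0.015 ]
S bellfoot [0.6177 0.2117 0.    ]
S bodytopR [0.5129 0.0408 0.072 ]
S bodytopL [0.5587 0.0356 0.072 ]
```

Run:
```python
import cv2,numpy as np
t=cv2.imread('pics/raw_t0.png');s=cv2.imread('pics/raw_s0.png')
a=cv2.resize(t[165:240,225:265],(320,600),interpolation=cv2.INTER_CUBIC)
b=cv2.resize(s[185:225,235:290],None,fx=8,fy=8,interpolation=cv2.INTER_CUBIC)
o=np.zeros((600,770,3),np.uint8);o[:,:320]=a;o[:320,330:]=b
o=cv2.convertScaleAbs(o,alpha=1.7);cv2.imwrite('pics/c3.png',o)
```

```text
(no output)
```

View pics/c3.png

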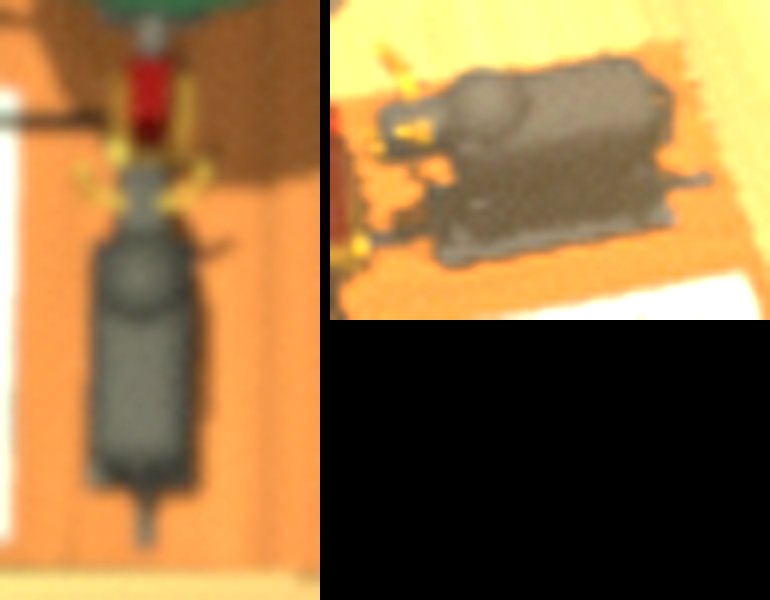

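This picture shows the plinth's rear edge at v≈490 on the left (top view), with corners at u 88 and 195. In the right panel (scene view) the near plinth corners are (440,256) and (672,222), and the muzzle is at (378,148).

Run:
```python
from m import *
np.set_printoptions(precision=4,suppress=True)
A=lambda u,v:(225+(u+.5)/8-.5,165+(v+.5)/8-.5)
B=lambda u,v:(235+(u-330+.5)/8-.5,185+(v+.5)/8-.5)
print('top plinth rear',onz('top',A(88,490),.018),onz('top',A(195,490),.018))
print('flank',[onz('top',A(u,v),.072) for u,v in((100,470),(190,470),(100,250),(190,250))])
print('scene plinth',onz('scene',B(440,258),.018),onz('scene',B(672,224),.018),'nose',onz('scene',B(378,148),.064))
print('handle top front/back top cam',onz('top',A(147,140),.08),onz('top',A(147,62),.08))
print('tin base/top centre',onz('scene',S(240,75),0))
for n,u in(('top',A(140,490)),):print(n)
print(onz('top',T(253,222),.034),onz('top',T(239,184),.1))
```

```text
top plinth rear [0.5102 0.0644 0.018 ] [0.51   0.0292 0.018 ]
flank [array([0.5138, 0.0591, 0.072 ]), array([0.5136, 0.0311, 0.072 ]), array([0.5829, 0.0593, 0.072 ]), array([0.5829, 0.031 , 0.072 ])]
scene plinth [0.598  0.0626 0.018 ] [0.5163 0.0681 0.018 ] nose [0.6148 0.0481 0.064 ]
handle top front/back top cam [0.6166 0.0445 0.08  ] [0.6415 0.0445 0.08  ]
tin base/top centre [ 0.6241 -0.0743  0.    ]
top
[0.5898 0.1754 0.034 ] [0.6044 0.1747 0.1   ]
```

Run:
```python
from m import *
from scipy.spatial.transform import Rotation as Ro
np.set_printoptions(precision=4,suppress=True)
for n,f,roi in(('top','pics/raw_t0.png',(210,100,285,172)),):
    im=cv2.imread(f);h=cv2.cvtColor(im,cv2.COLOR_BGR2HSV)
    print(h[150,245],h[120,225])
    c=blob(n,f,(50,80,15),(95,255,255),roi)
    P=np.array([onz(n,p[0],.185)[:2] for p in c])*1000
    print(cv2.minEnclosingCircle(P.astype(np.float32)),P.min(0),P.max(0))
    lo=P[P[:,0]<np.median(P[:,0])-0];print('edge x near y=45',P[abs(P[:,1]-45)<6][:,0].min())
print(Ro.from_quat(get_obs()['tcp_rot']).as_matrix())
```

```text
[ 66 111  69] [ 32  42 110]
((703.0166015625, 36.201377868652344), 67.97216033935547) [635.3224 -29.1302] [770.0758 101.8823]
edge x near y=45 637.5722764155983
[[-0.2277 -0.0005 -0.9737]
 [ 0.9737  0.0014 -0.2277]
 [ 0.0015 -1.      0.0002]]
```

```bash
python3 -m crank '[{"roll":5},{"roll":5},{"roll":4.5},{"tx":20,"tz":-10},{"tx":35,"tz":-19},{"tx":35,"tz":-19},{"tx":35,"tz":-19},{"tx":35,"tz":-19},{"tx":35,"tz":-19},{"tx":35,"tz":-19},{"tx":35,"tz":-19},{"tx":35,"tz":-19},{"tx":35,"tz":-19},{"tx":35,"tz":-19},{"tx":35,"tz":-19},{"tx":35,"tz":-19},{"tx":35,"tz":-19},{"tx":35,"tz":-19},{"tx":35,"tz":-19},{"tx":35,"tz":-19}]' 1
```

```text
$[0]: bad value
```

```bash
cat >> m.py <<'E'
from scipy.spatial.transform import Rotation as Ro
def go(x,y,z,yaw=None):
    "yaw: world angle of tool x, deg. prints roll first then shift in the rolled frame"
    o=get_obs();R=Ro.from_quat(o['tcp_rot']).as_matrix();a=np.degrees(np.arctan2(R[1,0],R[0,0]))
    r=0 if yaw is None else (a-yaw+180)%360-180
    R2=R@Ro.from_euler('y',r,degrees=True).as_matrix();d=(np.array([x,y,z])-o['ee_pos'])*1000
    print('t %.2f'%o['time_s'],'pos',o['ee_pos'].round(4),'yaw %.2f'%a,'roll %.2f'%r,'shift tx,ty,tz',(R2.T@d).round(1),'F',o['force'].round(1),'w %.4f'%o['grip_width'],'ydown',R[:,1].round(4))
E
python3 -c "
from m import *
go(.554,.047,.231,88.5)"
```

```text
t 0.10 pos [ 0.1536 -0.6568  0.2305] yaw 103.16 roll 14.66 shift tx,ty,tz [ 7.141e+02  3.000e-01 -3.818e+02] F [ 0.7  0.9 -0.2] w 0.0850 ydown [-5.0e-04  1.4e-03 -1.0e+00]
```

```bash
python3 -m crank '[{"tx":0,"ty":0,"tz":0,"roll":5},{"tx":0,"ty":0,"tz":0,"roll":5}]' 1; python3 -m crank --help | head -30
```

```text
time_s: 0.27
ee_pos: [0.1535, -0.6564, 0.2293]
tcp_rot: [0.486, 0.513, -0.512, -0.488]
force: [0.5, -0.2, -0.2]
grip_width: 0.085invalid input: not JSON, or not a number
```

```bash
python3 -m crank '[{"tx":20,"ty":0,"tz":-10,"roll":5},{"tx":35,"ty":0,"tz":-19,"roll":0},{"tx":35,"ty":0,"tz":-19,"roll":0},{"tx":35,"ty":0,"tz":-19,"roll":0},{"tx":35,"ty":0,"tz":-19,"roll":0},{"tx":35,"ty":0,"tz":-19,"roll":0},{"tx":35,"ty":0,"tz":-19,"roll":0},{"tx":35,"ty":0,"tz":-19,"roll":0},{"tx":35,"ty":0,"tz":-19,"roll":0},{"tx":35,"ty":0,"tz":-19,"roll":0},{"tx":35,"ty":0,"tz":-19,"roll":0},{"tx":35,"ty":0,"tz":-19,"roll":0},{"tx":35,"ty":0,"tz":-19,"roll":0},{"tx":35,"ty":0,"tz":-19,"roll":0},{"tx":35,"ty":0,"tz":-19,"roll":0},{"tx":35,"ty":0,"tz":-19,"roll":0},{"tx":35,"ty":0,"tz":-19,"roll":0},{"tx":35,"ty":0,"tz":-19,"roll":0},{"tx":35,"ty":0,"tz":-19,"roll":0}]' 1 >/dev/null
python3 -c "
from m import *
go(.554,.047,.2,88.5)"
```

```text
t 1.85 pos [0.5403 0.0031 0.2262] yaw 86.77 roll -1.73 shift tx,ty,tz [ 43.9  26.7 -12.7] F [ 1.2 -0.4  0.5] w 0.0853 ydown [-0.0064  0.0125 -0.9999]
```

```bash
python3 -m crank '[{"tx":24,"ty":0,"tz":-7,"roll":-1.7},{"tx":18,"ty":20,"tz":-6,"roll":0},{"tx":0,"ty":40,"tz":0,"roll":0},{"tx":0,"ty":0,"tz":0,"roll":0}]' >/dev/null
python3 -c "
from m import *
go(.554,.047,.034,88.5);save('scene','s1.png');save('top','t1.png')"
```

```text
t 2.18 pos [0.5597 0.0557 0.1648] yaw 88.96 roll 0.46 shift tx,ty,tz [-10.6 130.7   4.9] F [-1.8 -0.9 -1.8] w 0.0856 ydown [-0.0037  0.0136 -0.9999]
```

View pics/s1.png

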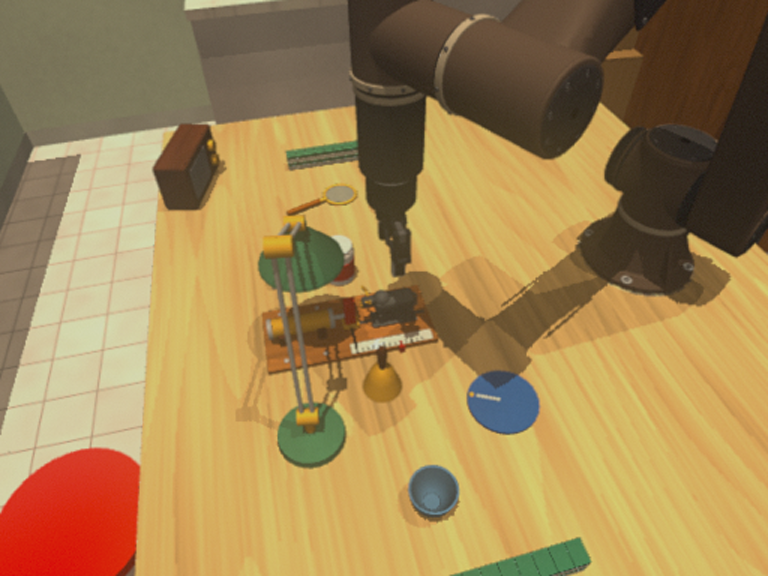

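Run:
```python
from m import *
im=cv2.imread('pics/raw_s1.png');o=get_obs();p=o['ee_pos'];R=Ro.from_quat(o['tcp_rot']).as_matrix()
x0,y0,x1,y1=215,40,310,200;f=3.75
c=cv2.resize(im[y0:y1,x0:x1],None,fx=f,fy=f,interpolation=cv2.INTER_CUBIC);c=cv2.convertScaleAbs(c,alpha=2.2)
for h in range(0,260,20):
    for s in(-40,40):
        q=proj('scene',p-R[:,1]*h/1000+R[:,2]*s/1000)[0];a=((q-[x0,y0])*f).astype(int)
        cv2.circle(c,tuple(a.tolist()),2,(0,0,255),-1)
        if s>0:cv2.putText(c,str(h),tuple((a+[6,4]).tolist()),0,.4,(0,0,255),1)
t=cv2.imread('pics/raw_t1.png');print(p,proj('top',p))
d=cv2.convertScaleAbs(cv2.resize(t[90:250,180:290],None,fx=3.75,fy=3.75,interpolation=cv2.INTER_CUBIC),alpha=1.7)
cv2.imwrite('pics/c4.png',np.hstack([c,d]))
```

```text
[0.56332278 0.05517771 0.17147218] [[237.78905847 198.72994079]]
```

View pics/c4.png

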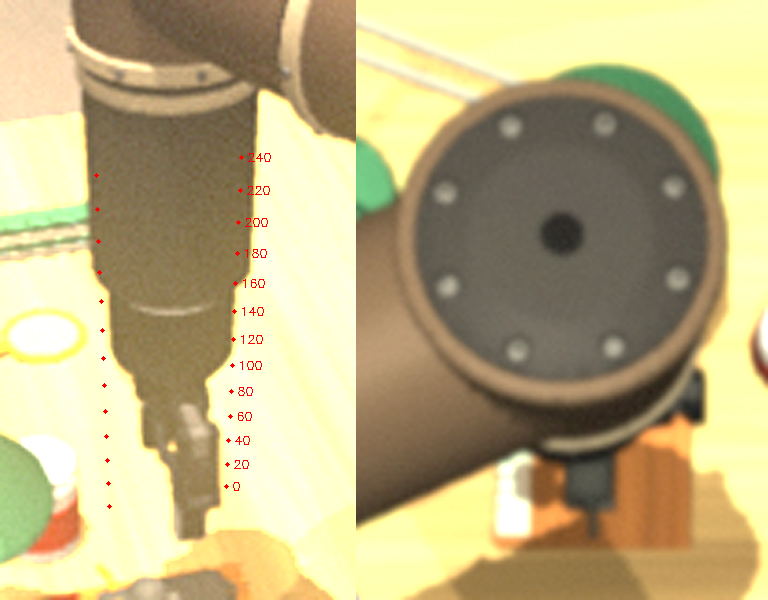

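The crop shows the wrist stack: a body about ±38 mm wide from 100 to 155 mm above the TCP, then a roughly ±47 mm cylinder. Vertically it clears the lamp over the bull, but it would hit the shade at the handle, so I'll need a tilt there. The bull comes first.

```bash
python3 -c "
from m import *
go(.554,.047,.034,88.3)"
```

```text
t 2.28 pos [0.5633 0.0552 0.1715] yaw 89.01 roll 0.71 shift tx,ty,tz [-10.4 137.3   9.7] F [0.3 0.6 1.9] w 0.0855 ydown [ 0.0046  0.0141 -0.9999]
```

```bash
python3 -m crank '[{"tx":-8,"ty":5,"tz":8,"roll":0.7},{"tx":-1,"ty":25,"tz":1,"roll":0},{"tx":0,"ty":30,"tz":0,"roll":0},{"tx":0,"ty":30,"tz":0,"roll":0},{"tx":0,"ty":18,"tz":0,"roll":0},{"tx":0,"ty":6,"tz":0,"roll":0},{"tx":0,"ty":0,"tz":0,"roll":0}]' 1 >/dev/null; python3 -c "
from m import *
go(.554,.047,.034,88.3)"
```

```text
t 2.87 pos [0.5612 0.0431 0.0694] yaw 87.87 roll -0.43 shift tx,ty,tz [ 3.  35.3  8.2] F [ 0.1 -0.3  0.7] w 0.0856 ydown [ 0.0266  0.0196 -0.9995]
```

```bash
python3 -m crank '[{"tx":3,"ty":10,"tz":8,"roll":0},{"tx":0,"ty":18,"tz":2,"roll":0},{"tx":0,"ty":9,"tz":0,"roll":0},{"tx":0,"ty":0,"tz":0,"roll":0},{"tx":0,"ty":0,"tz":0,"roll":0}]' 1 >/dev/null; python3 -c "
from m import *
go(.554,.047,.034,88.3)"
```

```text
t 3.28 pos [0.5577 0.0464 0.0412] yaw 87.75 roll -0.55 shift tx,ty,tz [0.3 7.  4. ] F [ 0.9 -0.3  0.9] w 0.0854 ydown [ 0.0395  0.0232 -0.999 ]
```

```bash
python3 -m crank '[{"tx":0,"ty":6,"tz":3.5,"roll":0},{"tx":0,"ty":1,"tz":0,"roll":0}]' 1 60 | head -2; python3 -m crank '[{"tx":0,"ty":0,"tz":0,"roll":0},{"tx":0,"ty":0,"tz":0,"roll":0},{"tx":0,"ty":0,"tz":0,"roll":0},{"tx":0,"ty":0,"tz":0,"roll":0},{"tx":0,"ty":0,"tz":0,"roll":0},{"tx":0,"ty":0,"tz":0,"roll":0}]' 0 60 >/dev/null; python3 -c "
from m import *
go(.554,.047,.2,88.3)"
```

```text
time_s: 3.45
ee_pos: [0.556, 0.047, 0.0363]
t 3.95 pos [0.5572 0.0474 0.0382] yaw 87.79 roll -0.51 shift tx,ty,tz [   3.8 -161.7   -4.1] F [ 0.2 -1.2 -2.4] w 0.0335 ydown [ 0.0456  0.025  -0.9986]
```

```bash
python3 -m crank '[{"tx":0,"ty":-8,"tz":0,"roll":0},{"tx":0,"ty":-20,"tz":0,"roll":0},{"tx":0,"ty":-28,"tz":0,"roll":0},{"tx":0,"ty":-28,"tz":0,"roll":0},{"tx":0,"ty":-16,"tz":0,"roll":0},{"tx":0,"ty":-4,"tz":0,"roll":0}]' 0 60 >/dev/null; python3 -c "
from m import *
go(.424,.262,.13,62.8)"
```

```text
t 4.45 pos [0.5454 0.0426 0.1409] yaw 87.60 roll 24.80 shift tx,ty,tz [139.2  12.  208.5] F [ 0.8  0.2 -6. ] w 0.0333 ydown [ 0.0282  0.0203 -0.9994]
```

```bash
python3 -m crank '[{"tx":0,"ty":0,"tz":0,"roll":3},{"tx":0,"ty":0,"tz":0,"roll":6},{"tx":0,"ty":0,"tz":0,"roll":6},{"tx":0,"ty":0,"tz":0,"roll":5},{"tx":0,"ty":0,"tz":0,"roll":3},{"tx":6,"ty":0,"tz":9,"roll":0},{"tx":14,"ty":1,"tz":21,"roll":0},{"tx":19,"ty":1,"tz":29,"roll":0},{"tx":19,"ty":1,"tz":29,"roll":0},{"tx":19,"ty":1,"tz":29,"roll":0},{"tx":19,"ty":1,"tz":29,"roll":0},{"tx":14,"ty":1,"tz":21,"roll":0},{"tx":7,"ty":0,"tz":10,"roll":0},{"tx":0,"ty":0,"tz":0,"roll":0},{"tx":0,"ty":0,"tz":0,"roll":0}]' 0 60 >/dev/null; python3 -c "
from m import *
go(.424,.262,.05,63)"
```

```text
t 5.70 pos [0.4237 0.229  0.123 ] yaw 62.80 roll -0.20 shift tx,ty,tz [28.5 73.4 14.6] F [-0.1 -0.8 -6.1] w 0.0335 ydown [ 0.005   0.0127 -0.9999]
```

```bash
python3 -m crank '[{"tx":12,"ty":0,"tz":6,"roll":0},{"tx":12,"ty":10,"tz":6,"roll":0},{"tx":5,"ty":20,"tz":2,"roll":0},{"tx":0,"ty":20,"tz":0,"roll":0},{"tx":0,"ty":14,"tz":0,"roll":0},{"tx":0,"ty":5,"tz":0,"roll":0},{"tx":0,"ty":0,"tz":0,"roll":0}]' 0 60 >/dev/null; python3 -c "
from m import *
go(.424,.262,.034,63)"
```

```text
t 6.28 pos [0.4262 0.2629 0.0473] yaw 62.50 roll -0.50 shift tx,ty,tz [-2.  13.3  1.6] F [-0.1 -0.6 -4.9] w 0.0332 ydown [ 0.0035  0.0116 -0.9999]
```

```bash
python3 -m crank '[{"tx":-2,"ty":6,"tz":2,"roll":-0.5},{"tx":0,"ty":5,"tz":0,"roll":0},{"tx":0,"ty":2,"tz":0,"roll":0},{"tx":0,"ty":0,"tz":0,"roll":0}]' 0 60 >/dev/null; python3 -c "
from m import *
go(.424,.262,.032,63)"
```

```text
t 6.62 pos [0.4245 0.2623 0.0337] yaw 62.99 roll -0.01 shift tx,ty,tz [-0.5  1.7  0.3] F [ 0.3 -0.3 -4.5] w 0.0334 ydown [ 0.0042  0.012  -0.9999]
```

```bash
python3 -m crank '[{"tx":0,"ty":1.5,"tz":0,"roll":0},{"tx":0,"ty":0.5,"tz":0,"roll":0},{"tx":0,"ty":0.5,"tz":0,"roll":0}]' 0 60 >/dev/null; python3 -c "
from m import *
go(.424,.262,.032,63)"
```

```text
t 6.87 pos [0.425  0.263  0.0337] yaw 63.02 roll 0.02 shift tx,ty,tz [-1.3  1.7  0.4] F [-0.9 -0.2 -5. ] w 0.0336 ydown [ 0.006   0.0138 -0.9999]
```

```bash
python3 -m crank '[{"tx":0,"ty":3,"tz":0,"roll":0},{"tx":0,"ty":2,"tz":0,"roll":0}]' 0 60 >/dev/null; python3 -c "
from m import *
go(.424,.262,.032,63)"; python3 -m crank '[{"tx":0,"ty":2,"tz":0,"roll":0},{"tx":0,"ty":1,"tz":0,"roll":0}]' 0 60 >/dev/null; python3 -c "
from m import *
go(.424,.262,.032,63)"
```

```text
t 7.03 pos [0.4257 0.2643 0.0322] yaw 63.09 roll 0.09 shift tx,ty,tz [-2.8  0.1  0.4] F [-12.4  -3.9  26.9] w 0.0330 ydown [ 0.0083  0.0161 -0.9998]
t 7.20 pos [0.4257 0.2641 0.0325] yaw 63.16 roll 0.16 shift tx,ty,tz [-2.7  0.4  0.5] F [-1.2 -3.7  0.2] w 0.0336 ydown [ 0.0095  0.0161 -0.9998]
```

```bash
python3 -m crank '[{"tx":0,"ty":0,"tz":0,"roll":0},{"tx":0,"ty":0,"tz":0,"roll":0},{"tx":0,"ty":0,"tz":0,"roll":0},{"tx":0,"ty":0,"tz":0,"roll":0},{"tx":0,"ty":-10,"tz":0,"roll":0},{"tx":0,"ty":-25,"tz":0,"roll":0},{"tx":0,"ty":-35,"tz":0,"roll":0},{"tx":0,"ty":-35,"tz":0,"roll":0},{"tx":0,"ty":-35,"tz":0,"roll":0},{"tx":0,"ty":-25,"tz":0,"roll":0},{"tx":0,"ty":-25,"tz":0,"roll":0},{"tx":0,"ty":-15,"tz":0,"roll":0},{"tx":0,"ty":0,"tz":0,"roll":0}]' 1 60 >/dev/null; python3 -c "
from m import *
go(.424,.262,.3,88);save('scene','s2.png',(300,140,400,300),3.6)"
```

```text
t 8.28 pos [0.4253 0.261  0.2549] yaw 63.25 roll -24.75 shift tx,ty,tz [  1.9 -45.1   0.6] F [ 0.7  0.4 -0.1] w 0.0857 ydown [ 0.0164  0.0209 -0.9996]
```

View pics/s2.png

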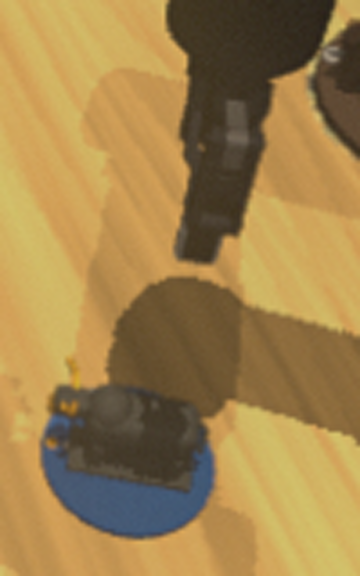

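The bull stands upright on the pad with its head on the stud side. Its near plinth corners in the crop are (68,467) and (190,491).

Run:
```python
from m import *
C=lambda u,v:(300+(u+.5)/3.6-.5,140+(v+.5)/3.6-.5)
a=onz('scene',C(68,467),.009)[:2];b=onz('scene',C(190,491),.009)[:2]
d=(a-b)/np.linalg.norm(a-b);n=np.array([d[1],-d[0]]);print(a,b,np.linalg.norm(a-b),np.degrees(np.arctan2(d[1],d[0])),'centre',(a+b)/2+.018*n-np.array([.0022,.0012]))
```

```text
[0.46779832 0.26135901] [0.39470401 0.29985264] 0.0826107651814743 -27.77262064755903 centre [0.42066382 0.26347936]
```

```bash
python3 -m crank '[{"tx":0,"ty":-20,"tz":0,"roll":-3},{"tx":0,"ty":-30,"tz":0,"roll":-6},{"tx":0,"ty":-30,"tz":0,"roll":-6},{"tx":0,"ty":-15,"tz":0,"roll":-4},{"tx":0,"ty":0,"tz":0,"roll":-3}]' 0.6 60 >/dev/null; python3 -c "
from m import *
go(.62,-.05,.36,86);print(get_obs()['joints'])"
```

```text
t 8.75 pos [0.4213 0.2565 0.3493] yaw 86.07 roll 0.07 shift tx,ty,tz [-291.7  -13.4 -219.8] F [ 0.1 -0.1  0.1] w 0.0511 ydown [ 0.0099  0.0154 -0.9998]
[ 9.45517357e-01 -1.54866255e-02 -1.83561814e-01 -1.05549876e-03
 -1.38442526e+00 -2.58478534e+00]
```

```bash
python3 -m crank '[{"tx":-20,"ty":0,"tz":-10,"roll":0},{"tx":-34,"ty":0,"tz":-20,"roll":0},{"tx":-34,"ty":0,"tz":-20,"roll":0},{"tx":-34,"ty":0,"tz":-20,"roll":0},{"tx":-34,"ty":0,"tz":-20,"roll":0},{"tx":-34,"ty":0,"tz":-20,"roll":0},{"tx":-34,"ty":0,"tz":-20,"roll":0},{"tx":-34,"ty":0,"tz":-20,"roll":0},{"tx":-34,"ty":0,"tz":-20,"roll":0},{"tx":-34,"ty":0,"tz":-20,"roll":0},{"tx":-34,"ty":0,"tz":-20,"roll":0},{"tx":-34,"ty":0,"tz":-20,"roll":0},{"tx":-34,"ty":0,"tz":-20,"roll":0},{"tx":-20,"ty":0,"tz":-15,"roll":0},{"tx":0,"ty":0,"tz":-10,"roll":0},{"tx":0,"ty":0,"tz":0,"roll":0}]' >/dev/null; python3 -c "
from m import *
go(.8,-.19,.36,88);print(get_obs()['joints'])"
```

```text
t 10.08 pos [ 0.6725 -0.2313  0.3251] yaw 86.58 roll -1.42 shift tx,ty,tz [  46.4  -36.  -125.4] F [-0.2  0.9 -1.7] w 0.0515 ydown [-0.0145  0.0183 -0.9997]
[-0.06766643  0.39626633  0.28352571 -0.01737604 -1.47379529 -1.56091299]
```

```bash
python3 -m crank '[{"tx":10,"ty":0,"tz":-30,"roll":0},{"tx":10,"ty":0,"tz":-40,"roll":0},{"tx":10,"ty":0,"tz":-40,"roll":0},{"tx":10,"ty":0,"tz":-40,"roll":0},{"tx":0,"ty":0,"tz":-40,"roll":0},{"tx":0,"ty":0,"tz":-40,"roll":0},{"tx":0,"ty":0,"tz":-40,"roll":0},{"tx":0,"ty":0,"tz":-40,"roll":0}]' >/dev/null; python3 -c "
from m import *
go(.8,-.19,.36,88);print(get_obs()['joints'])"
```

```text
t 10.75 pos [ 0.9363 -0.1997  0.2881] yaw 86.46 roll -1.54 shift tx,ty,tz [  5.7 -70.1 137.5] F [-0.3  2.1 -9.8] w 0.0515 ydown [-0.012   0.0107 -0.9999]
[-0.01263142  0.96967942  1.241212   -0.01100005 -1.85446044 -1.62285247]
```

```bash
python3 -m crank '[{"tx":0,"ty":0,"tz":-40,"roll":0},{"tx":0,"ty":0,"tz":-40,"roll":0},{"tx":0,"ty":0,"tz":-40,"roll":0},{"tx":0,"ty":0,"tz":-40,"roll":0}]' >/dev/null; python3 -c "
from m import *
go(.8,-.19,.36,88);print(get_obs()['joints'])"
```

```text
t 11.08 pos [ 1.0007 -0.1858  0.2261] yaw 86.60 roll -1.40 shift tx,ty,tz [ -13.4 -146.8  191. ] F [-0.3 -0.2 -0.2] w 0.0515 ydown [ 0.0664 -0.0187 -0.9976]
[ 0.01323379  1.04434687  1.24792495  0.01976034 -1.70809788 -1.639436  ]
```

```bash
python3 -m crank '[{"tx":0,"ty":-8,"tz":-40,"roll":0},{"tx":0,"ty":-8,"tz":-40,"roll":0},{"tx":0,"ty":-8,"tz":-40,"roll":0},{"tx":0,"ty":-8,"tz":-40,"roll":0},{"tx":0,"ty":-8,"tz":-40,"roll":0},{"tx":0,"ty":-8,"tz":-40,"roll":0}]' >/dev/null; python3 -c "
from m import *
go(.8,-.19,.36,88);print(get_obs()['joints'])"
```

```text
t 11.58 pos [ 1.0717 -0.1625  0.2208] yaw 86.65 roll -1.35 shift tx,ty,tz [ -44.8 -193.3  233.6] F [ 0.4 -0.1 -0.5] w 0.0510 ydown [ 0.219  -0.0621 -0.9738]
[ 0.0527385   1.06942205  1.24821863  0.07370804 -1.53201238 -1.67106107]
```

```bash
python3 -m crank '[{"tx":-12,"ty":-10,"tz":-38,"roll":0},{"tx":-12,"ty":-10,"tz":-38,"roll":0},{"tx":-12,"ty":-10,"tz":-38,"roll":0},{"tx":-12,"ty":-10,"tz":-38,"roll":0}]' >/dev/null; python3 -c "
from m import *
go(.8,-.19,.36,88);print(get_obs()['joints'])"
```

```text
t 11.92 pos [ 1.1019 -0.1927  0.2554] yaw 86.59 roll -1.41 shift tx,ty,tz [ -17.  -197.6  250.4] F [ 0.3  0.5 -0.4] w 0.0511 ydown [ 0.3282 -0.0909 -0.9402]
[ 0.03282001  1.05322244  1.25008142  0.10278792 -1.43551779 -1.64700781]
```

```bash
python3 -c "
from m import *
go(.58,-.2,.25)"
```

```text
t 11.92 pos [ 1.1019 -0.1927  0.2554] yaw 86.59 roll 0.00 shift tx,ty,tz [ -37.8 -165.5  493.6] F [ 0.3  0.5 -0.4] w 0.0511 ydown [ 0.3282 -0.0909 -0.9402]
```

```bash
python3 -m crank '[{"tx":-1,"ty":-4,"tz":12,"roll":0},{"tx":-2,"ty":-8,"tz":24,"roll":0},{"tx":-3,"ty":-12,"tz":36,"roll":0},{"tx":-3,"ty":-12,"tz":36,"roll":0},{"tx":-3,"ty":-12,"tz":36,"roll":0},{"tx":-3,"ty":-12,"tz":36,"roll":0},{"tx":-3,"ty":-12,"tz":36,"roll":0},{"tx":-3,"ty":-12,"tz":36,"roll":0},{"tx":-3,"ty":-12,"tz":36,"roll":0},{"tx":-3,"ty":-12,"tz":36,"roll":0},{"tx":-3,"ty":-12,"tz":36,"roll":0},{"tx":-3,"ty":-12,"tz":36,"roll":0},{"tx":-2,"ty":-8,"tz":24,"roll":0},{"tx":0,"ty":0,"tz":0,"roll":0}]' >/dev/null; python3 -c "
from m import *
go(.56,.045,.25);print(get_obs()['joints'])"
```

```text
t 13.08 pos [ 0.6397 -0.2212  0.2567] yaw 85.56 roll 0.00 shift tx,ty,tz [258.9 -50.1  87.8] F [-0.5  0.3 -0.8] w 0.0511 ydown [ 0.363  -0.1028 -0.9261]
[ 0.01260994  0.13176309 -0.36419933  0.16567063 -0.70928281 -1.75149245]
```

```bash
python3 -m crank '[{"tx":10,"ty":-4,"tz":14,"roll":0},{"tx":25,"ty":-6,"tz":20,"roll":0},{"tx":32,"ty":-6,"tz":15,"roll":0},{"tx":34,"ty":-6,"tz":8,"roll":0},{"tx":34,"ty":-5,"tz":8,"roll":0},{"tx":34,"ty":-5,"tz":8,"roll":0},{"tx":34,"ty":-5,"tz":6,"roll":0},{"tx":28,"ty":-5,"tz":4,"roll":0},{"tx":15,"ty":-2,"tz":2,"roll":0},{"tx":0,"ty":0,"tz":0,"roll":0}]' >/dev/null; python3 -c "
from m import *
go(.56,.045,.25);o=get_obs();print(o['joints']);print(Ro.from_quat(o['tcp_rot']).as_matrix())"
```

```text
t 13.92 pos [0.5644 0.0324 0.2651] yaw 84.76 roll 0.00 shift tx,ty,tz [13.2 10.7 10.8] F [-0.2 -0.9 -0.5] w 0.0514 ydown [ 0.4007 -0.099  -0.9109]
[ 0.58264057 -0.07637659 -0.68689449  0.47758545 -0.72018175 -2.55473293]
[[ 0.09109344  0.40068636 -0.91167561]
 [ 0.99352359 -0.09900432  0.05575865]
 [-0.06791809 -0.91085047 -0.40710999]]
```

```bash
python3 -c "
from m import *
go(.565,.043,.045)"
```

```text
t 13.92 pos [0.5644 0.0324 0.2651] yaw 84.76 roll 0.00 shift tx,ty,tz [ 25.6 199.7  89.6] F [-0.2 -0.9 -0.5] w 0.0514 ydown [ 0.4007 -0.099  -0.9109]
```

```bash
python3 -m crank '[{"tx":2,"ty":12,"tz":6,"roll":0},{"tx":3,"ty":26,"tz":12,"roll":0},{"tx":3,"ty":30,"tz":13,"roll":0},{"tx":3,"ty":30,"tz":13,"roll":0},{"tx":3,"ty":26,"tz":12,"roll":0},{"tx":3,"ty":20,"tz":9,"roll":0},{"tx":2,"ty":10,"tz":5,"roll":0},{"tx":0,"ty":0,"tz":0,"roll":0}]' 0.6 25 >/dev/null; python3 -c "
from m import *
go(.565,.043,.045);o=get_obs();print(Ro.from_quat(o['tcp_rot']).as_matrix())"
```

```text
t 14.58 pos [0.5675 0.0368 0.1257] yaw 86.26 roll 0.00 shift tx,ty,tz [ 9.3 72.2 35.5] F [-0.7 -1.  -0.8] w 0.0515 ydown [ 0.4054 -0.0636 -0.9119]
[[ 0.06520793  0.40544962 -0.91178864]
 [ 0.99704892 -0.06357094  0.04303704]
 [-0.04051391 -0.91190424 -0.40839844]]
```

```bash
python3 -m crank '[{"tx":3,"ty":14,"tz":7,"roll":0},{"tx":3,"ty":24,"tz":12,"roll":0},{"tx":2,"ty":20,"tz":10,"roll":0},{"tx":1,"ty":12,"tz":6,"roll":0},{"tx":0,"ty":0,"tz":0,"roll":0},{"tx":0,"ty":0,"tz":0,"roll":0}]' 0.6 25 >/dev/null; python3 -c "
from m import *
go(.6416,.043,.044);o=get_obs();print(Ro.from_quat(o['tcp_rot']).as_matrix())"
```

```text
t 15.08 pos [0.567  0.0359 0.0836] yaw 86.66 roll 0.00 shift tx,ty,tz [ 12.6  62.6 -55.7] F [-0.8  0.3  0.4] w 0.0512 ydown [ 0.3473 -0.0482 -0.9365]
[[ 0.05814843  0.34734203 -0.9359339 ]
 [ 0.99786329 -0.04820146  0.0441076 ]
 [-0.02979296 -0.93649887 -0.3494027 ]]
```

```bash
python3 -m crank '[{"tx":4,"ty":10,"tz":2,"roll":0},{"tx":4,"ty":20,"tz":3,"roll":0},{"tx":2,"ty":20,"tz":0,"roll":0},{"tx":0,"ty":8,"tz":-2,"roll":0}]' 0.6 25 >/dev/null; python3 -c "
from m import *
go(.6416,.043,.044);o=get_obs();print(Ro.from_quat(o['tcp_rot']).as_matrix())"
```

```text
t 15.42 pos [0.5686 0.0354 0.0542] yaw 87.80 roll 0.00 shift tx,ty,tz [ 10.6  32.  -66. ] F [-0.1  0.3  1.3] w 0.0513 ydown [ 0.3087 -0.0261 -0.9508]
[[ 0.03835838  0.30874178 -0.95037211]
 [ 0.99915161 -0.02611683  0.03184277]
 [-0.01498951 -0.95078727 -0.30948165]]
```

```bash
for i in 1 2; do python3 -m crank '[{"tx":0,"ty":0,"tz":0,"roll":0},{"tx":0,"ty":0,"tz":0,"roll":0}]' 0.6 25 >/dev/null; python3 -c "
from m import *
go(.6416,.043,.044);print(get_obs()['joints'])"; done;  python3 -m crank '[{"tx":0,"ty":-10,"tz":0,"roll":0},{"tx":0,"ty":-10,"tz":0,"roll":0},{"tx":0,"ty":-10,"tz":0,"roll":0}]' 0.6 25 >/dev/null; python3 -c "
from m import *
go(.6416,.043,.044)"
```

```text
t 15.58 pos [0.5684 0.0342 0.0523] yaw 87.74 roll 0.00 shift tx,ty,tz [ 11.8  30.1 -66.8] F [-0.7 -0.1 -0.1] w 0.0512 ydown [ 0.3058 -0.0268 -0.9517]
[ 0.25650517  0.21704891 -1.01643351  1.18320854 -0.11200679 -3.02987575]
t 15.75 pos [0.5683 0.0336 0.0521] yaw 87.68 roll 0.00 shift tx,ty,tz [ 12.5  29.8 -66.9] F [ 0.6 -0.9 -0.2] w 0.0514 ydown [ 0.3054 -0.0273 -0.9518]
[ 0.25555071  0.21745755 -1.01644558  1.18321525 -0.11216555 -3.02989322]
t 16.00 pos [0.5615 0.031  0.0765] yaw 87.70 roll 0.00 shift tx,ty,tz [ 15.9  55.  -65.9] F [ 0.9 -0.4  1. ] w 0.0511 ydown [ 0.3056 -0.0321 -0.9516]
```

Run:
```python
from m import *
o=get_obs();R=Ro.from_quat(o['tcp_rot']).as_matrix();print(R.round(3))
L=np.array([.705,.037])
for tx in(.26,.305,.35):
  R=Ro.from_matrix(np.linalg.svd(np.column_stack([R[:,0],[tx,-.03,-np.sqrt(1-tx*tx)],R[:,2]]))[0]@np.linalg.svd(np.column_stack([R[:,0],[tx,-.03,-np.sqrt(1-tx*tx)],R[:,2]]))[2]).as_matrix()
  for gz in(.060,.068):
   for dl in(0,5,9):
    g=np.array([.6365-dl/1000,.045,gz]);tcp=g+.019*R[:,1];m=[]
    for h in np.arange(.073,.33,.002):
      r=.038 if h<.157 else .047 if h<.25 else .055
      for a in np.linspace(0,2*np.pi,72):
        q=tcp-R[:,1]*h+r*(np.cos(a)*R[:,0]+np.sin(a)*R[:,2])
        if h<.157: q=tcp-R[:,1]*h+np.clip(.06*np.cos(a),-.0425,.0425)*R[:,0]+np.clip(.06*np.sin(a),-.038,.038)*R[:,2]
        if .183<q[2]<.267:
          rr=.070 if q[2]<.185 else max(.018,.070-.052*(q[2]-.185)/.058)
          m.append((np.hypot(*(q[:2]-L))-rr)*1000)
    print(tx,gz,dl,'min clearance mm %.1f'%min(m))
```

```text
[[ 0.04   0.306 -0.951]
 [ 0.999 -0.032  0.032]
 [-0.021 -0.952 -0.307]]
0.26 0.06 0 min clearance mm -4.2
0.26 0.06 5 min clearance mm 0.8
0.26 0.06 9 min clearance mm 4.8
0.26 0.068 0 min clearance mm -6.4
0.26 0.068 5 min clearance mm -1.4
0.26 0.068 9 min clearance mm 2.5
0.305 0.06 0 min clearance mm -2.7
0.305 0.06 5 min clearance mm 2.2
0.305 0.06 9 min clearance mm 6.2
0.305 0.068 0 min clearance mm -5.1
0.305 0.068 5 min clearance mm -0.1
0.305 0.068 9 min clearance mm 3.9
0.35 0.06 0 min clearance mm 0.9
0.35 0.06 5 min clearance mm 5.9
0.35 0.06 9 min clearance mm 9.9
0.35 0.068 0 min clearance mm -1.7
0.35 0.068 5 min clearance mm 3.3
0.35 0.068 9 min clearance mm 7.3
```

```bash
python3 -m crank '[{"tx":7,"ty":0,"tz":-5,"roll":0},{"tx":7,"ty":3,"tz":-10,"roll":0},{"tx":2,"ty":6,"tz":-12,"roll":0},{"tx":0,"ty":6,"tz":-10,"roll":0},{"tx":0,"ty":4,"tz":-5,"roll":0},{"tx":0,"ty":0,"tz":0,"roll":0}]' 0.6 25 >/dev/null; python3 -c "
from m import *
go(.633,.0445,.037,88.7);print(get_obs()['joints'])"
```

```text
t 16.50 pos [0.6103 0.0493 0.0755] yaw 87.86 roll -0.84 shift tx,ty,tz [-3.5 43.8 -9.6] F [-0.4 -0.  -0.3] w 0.0511 ydown [ 0.3117 -0.0264 -0.9498]
[ 0.44245674  0.25237926 -0.80756998  0.6028786  -0.2811848  -2.61023654]
```

```bash
python3 -m crank '[{"tx":-3,"ty":8,"tz":-2,"roll":-0.8},{"tx":-1,"ty":14,"tz":-2,"roll":0},{"tx":0,"ty":12,"tz":-2,"roll":0},{"tx":0,"ty":6,"tz":-2,"roll":0},{"tx":0,"ty":0,"tz":0,"roll":0}]' 0.6 25 >/dev/null; python3 -c "
from m import *
go(.633,.0445,.037,88.7);print(get_obs()['joints']);save('scene','s3.png',(160,60,320,250),3)"
```

```text
t 16.92 pos [0.6283 0.0448 0.0386] yaw 88.70 roll 0.00 shift tx,ty,tz [-0.2  3.  -4. ] F [ 0.1 -1.5  0.2] w 0.0513 ydown [ 0.309  -0.0247 -0.9507]
[ 0.26749905  0.31830683 -0.90374525  1.12073535 -0.11745435 -2.96012211]
```

View pics/s3.png

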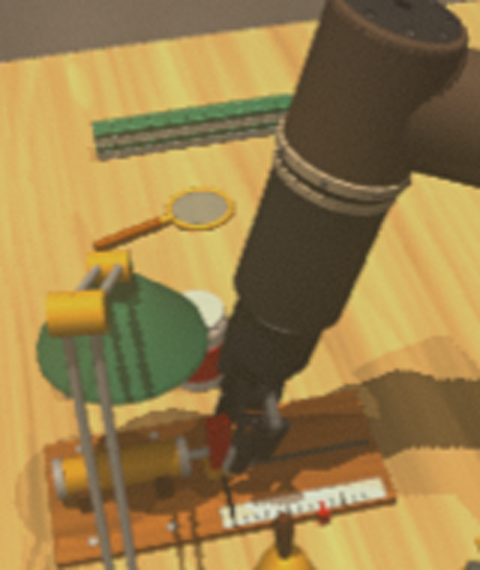

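The gripper straddles the handle (crop about 215-270, 400-470), and the shade edge at (205,340) is visibly clear of the wrist. I'll move a few mm forward and then close gently.

```bash
python3 -m crank '[{"tx":0,"ty":1,"tz":-5,"roll":0},{"tx":0,"ty":0,"tz":-2,"roll":0}]' 0.6 25 >/dev/null; python3 -c "
from m import *
go(.633,.0445,.037,88.7)"
```

```text
t 17.13 pos [0.6331 0.0398 0.0398] yaw 88.27 roll -0.43 shift tx,ty,tz [4.8 2.5 1. ] F [ 0.7  0.5 -0.9] w 0.0513 ydown [ 0.3067 -0.0277 -0.9514]
```

```bash
python3 -m crank '[{"tx":5,"ty":1,"tz":0,"roll":0},{"tx":0,"ty":0,"tz":0,"roll":0}]' 0.6 25 >/dev/null; python3 -c "
from m import *
go(.633,.0445,.037,88.7)"; python3 -m crank '[{"tx":0,"ty":0,"tz":0,"roll":0},{"tx":0,"ty":0,"tz":0,"roll":0},{"tx":0,"ty":0,"tz":0,"roll":0},{"tx":0,"ty":0,"tz":0,"roll":0},{"tx":0,"ty":0,"tz":0,"roll":0}]' 0 25 >/dev/null; python3 -c "
from m import *
go(.553,.0445,.037,88.7)"
```

```text
t 17.30 pos [0.6334 0.0441 0.0397] yaw 88.08 roll -0.62 shift tx,ty,tz [0.4 2.4 1.2] F [-0.3 -0.3  1.1] w 0.0511 ydown [ 0.3073 -0.0278 -0.9512]
t 17.72 pos [0.6326 0.0442 0.0408] yaw 88.04 roll -0.66 shift tx,ty,tz [ -1.5 -20.9  76.9] F [ 1.7 -1.4 -2.7] w 0.0139 ydown [ 0.3082 -0.026  -0.951 ]
```

```bash
python3 -m crank '[{"tx":0,"ty":-1.5,"tz":4,"roll":0},{"tx":0,"ty":-2.5,"tz":8,"roll":0},{"tx":0,"ty":-2.5,"tz":8,"roll":0},{"tx":0,"ty":-2.5,"tz":8,"roll":0},{"tx":0,"ty":-2.5,"tz":8,"roll":0}]' 0 40 >/dev/null; python3 -c "
from m import *
go(.5526,.046,.0405,88.7);print(get_obs()['joints'])"
```

```text
t 18.13 pos [0.5943 0.0447 0.0409] yaw 88.26 roll -0.44 shift tx,ty,tz [  0.3 -12.1  39.9] F [  5.8   2.4 -14.2] w 0.0135 ydown [ 0.2994 -0.0246 -0.9538]
[ 0.25898618  0.27254994 -0.96913732  1.18883998 -0.10844489 -3.02977731]
```

```bash
python3 -m crank '[{"tx":0,"ty":-2,"tz":8,"roll":0},{"tx":0,"ty":-2,"tz":8,"roll":0},{"tx":0,"ty":-2,"tz":8,"roll":0},{"tx":0,"ty":-2,"tz":7,"roll":0}]' 0 40 >/dev/null; python3 -c "
from m import *
go(.5526,.046,.0405,88.7);print(get_obs()['joints'])"
```

```text
t 18.47 pos [0.5623 0.0454 0.0409] yaw 87.91 roll -0.79 shift tx,ty,tz [ 0.3 -2.4  9.4] F [  8.6  -4.4 -11.6] w 0.0132 ydown [ 0.2861 -0.0227 -0.9579]
[ 0.28861902  0.23536346 -1.01662596  1.15221235 -0.11322937 -3.02972493]
```

```bash
python3 -m crank '[{"tx":0,"ty":-1.5,"tz":6,"roll":0},{"tx":0,"ty":-1,"tz":4,"roll":0},{"tx":0,"ty":0,"tz":0,"roll":0}]' 0 40 >/dev/null
python3 - <<'E'
from m import *
go(.5526,.046,.0405,88.7)
im=grab_frame('scene');cv2.imwrite('pics/raw_s4.png',im[:,:,::-1])
a=cv2.resize(im[195:250,210:310,::-1],None,fx=7.5,fy=7.5,interpolation=cv2.INTER_CUBIC);cv2.imwrite('pics/s4.png',cv2.convertScaleAbs(a,alpha=1.5))
print(get_obs()['ee_pos'])
E
```

```text
t 18.72 pos [0.5604 0.0453 0.0409] yaw 87.06 roll -1.64 shift tx,ty,tz [ 0.5 -1.8  7.6] F [  7.5   1.2 -12.1] w 0.0135 ydown [ 0.2835 -0.0315 -0.9585]
[0.56051456 0.0453672  0.04090191]
```

View pics/s4.png

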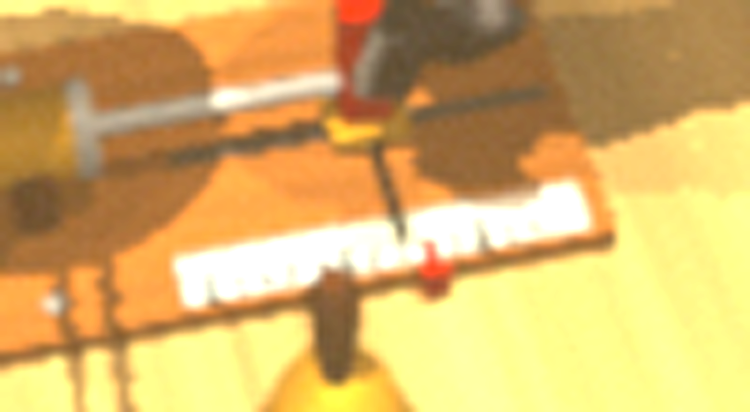

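The handle has followed the gripper: the pointer tip is at crop (402,240) and the mark peak at about (430,247), body (435,270). I'll measure the remaining gap.

Run:
```python
from m import *
C=lambda u,v:(210+(u+.5)/7.5-.5,195+(v+.5)/7.5-.5)
a=onz('scene',C(379,145),.016);b=onz('scene',C(402,240),.016);print('pointer',a,b)
im=cv2.imread('pics/raw_s4.png').astype(int);bb=im[215:245,255:280]
r=(bb[:,:,2]-np.maximum(bb[:,:,1],bb[:,:,0]))
w=np.clip(r-40,0,None);ys,xs=np.mgrid[215:245,255:280];c=(np.sum(xs*w)/w.sum(),np.sum(ys*w)/w.sum());print(c,w.max())
for z in(.008,.012,.016):print('mark',onz('scene',c,z))
# initial
im=cv2.imread('pics/raw_s0.png').astype(int);bb=im[215:245,255:280]
w=np.clip(bb[:,:,2]-np.maximum(bb[:,:,1],bb[:,:,0])-40,0,None);c=(np.sum(xs*w)/w.sum(),np.sum(ys*w)/w.sum());print(c,onz('scene',c,.012))
```

```text
pointer [0.56345759 0.05908915 0.016     ] [0.5667342  0.10400417 0.016     ]
(np.float64(263.4579352850539), np.float64(224.09306625577813)) 107
mark [0.56206623 0.09001642 0.008     ]
mark [0.56292049 0.09303682 0.012     ]
mark [0.56377476 0.09605723 0.016     ]
(np.float64(266.65933202357564), np.float64(220.8165029469548)) [0.55143882 0.08424873 0.012     ]
```

```bash
cat >> m.py <<'E'
def sl():
    o=get_obs();R=Ro.from_quat(o['tcp_rot']).as_matrix();g=o['ee_pos']-.019*R[:,1];print('slide mm %.1f'%((.6267-g[0])*1000),'g',g.round(4),o['time_s'],'F',o['force'].round(1),'w',o['grip_width'].round(4),'tilt',R[:,1].round(3),'j',o['joints'].round(3))
E
python3 -m crank '[{"tx":0,"ty":-2,"tz":7,"roll":0},{"tx":0,"ty":-2,"tz":6,"roll":0}]' 0 40 >/dev/null; python3 -c "
from m import *
sl()"
```

```text
Traceback (most recent call last):
  File "m.py", line 17, in sl
    o=get_obs();R=Ro.from_quat(o['tcp_rot']).as_matrix();g=o['ee_pos']-.019*R[:,1];print('slide mm %.1f'%((.6267-g[0])*1000),'g',g.round(4),o['time_s'],'F',o['force'].round(1),'w',o['grip_width'].round(4),'tilt',R[:,1].round(3),'j',o['joints'].round(3))
                                                                                                                                                                                    ^^^^^^^^^^^^^^^^^^^^^
AttributeError: 'float' object has no attribute 'round'
```

```bash
sed -i "s/o\['grip_width'\].round(4)/round(o['grip_width'],4)/" m.py; python3 -c "
from m import *
sl()"
```

```text
slide mm 76.6 g [0.5501 0.0463 0.0592] 18.9333 F [  8.8 -10.1  -8.4] w 0.0134 tilt [ 0.279 -0.041 -0.959] j [ 0.332  0.231 -1.015  1.087 -0.147 -3.03 ]
```

```bash
python3 -m crank '[{"tx":-1,"ty":-1,"tz":5,"roll":0},{"tx":0,"ty":-0.5,"tz":2,"roll":0}]' 0 40 >/dev/null; python3 -c "
from m import *
sl()"
```

```text
slide mm 78.4 g [0.5483 0.0462 0.0593] 19.1 F [  8.9  -2.8 -11.9] w 0.013 tilt [ 0.277 -0.045 -0.96 ] j [ 0.342  0.23  -1.015  1.069 -0.155 -3.03 ]
```

```bash
python3 -m crank '[{"tx":0,"ty":-1,"tz":4.5,"roll":0},{"tx":0,"ty":-0.5,"tz":1.5,"roll":0}]' 0 40 >/dev/null
python3 - <<'E'
from m import *
sl()
im=grab_frame('scene');cv2.imwrite('pics/raw_s5.png',im[:,:,::-1]);t=grab_frame('top');cv2.imwrite('pics/raw_t5.png',t[:,:,::-1])
a=cv2.resize(im[210:240,240:290,::-1],None,fx=15,fy=15,interpolation=cv2.INTER_CUBIC);cv2.imwrite('pics/s5.png',cv2.convertScaleAbs(a,alpha=1.2))
sl()
E
```

```text
slide mm 80.8 g [0.5459 0.0463 0.0593] 19.2667 F [  8.7  -3.  -12.5] w 0.0138 tilt [ 0.275 -0.049 -0.96 ] j [ 0.353  0.228 -1.015  1.051 -0.163 -3.03 ]
slide mm 80.8 g [0.5459 0.0463 0.0593] 19.3667 F [  9.   -5.1 -10.4] w 0.0139 tilt [ 0.275 -0.049 -0.96 ] j [ 0.353  0.228 -1.015  1.051 -0.163 -3.03 ]
```

View pics/s5.png

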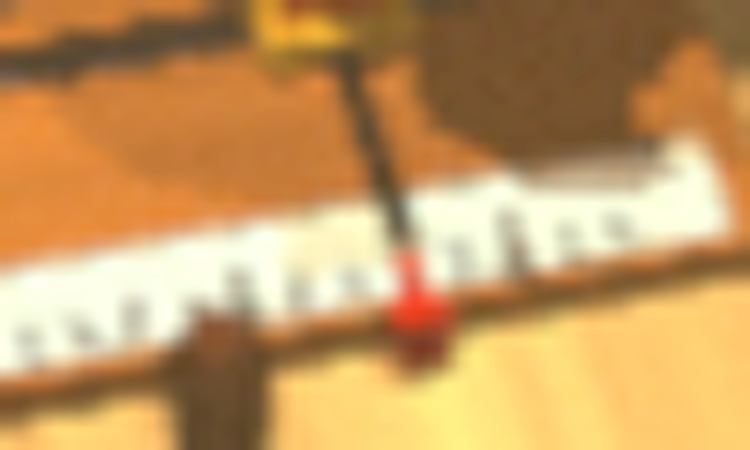

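The pointer line runs straight into the mark's tip at (410,262), so it is level. Camera calls hold the last target, so I'll use them to hold here for over a second.

Run:
```python
from m import *
for i in range(28): grab_frame('scene')
sl()
```

```text
slide mm 80.7 g [0.546  0.0463 0.0593] 20.7667 F [  9.6  -4.3 -10.7] w 0.0136 tilt [ 0.275 -0.049 -0.96 ] j [ 0.352  0.228 -1.015  1.051 -0.163 -3.03 ]
```

```bash
python3 -m crank '[{"tx":0,"ty":1,"tz":-4,"roll":0},{"tx":0,"ty":2.2,"tz":-7,"roll":0},{"tx":0,"ty":2.2,"tz":-7,"roll":0},{"tx":0,"ty":2.2,"tz":-7,"roll":0}]' 0 40 >/dev/null; python3 -c "
from m import *
sl()"
```

```text
slide mm 52.5 g [0.5742 0.0458 0.0592] 21.1 F [ 5.  -2.2 -4.9] w 0.0134 tilt [ 0.277 -0.042 -0.96 ] j [ 0.389  0.269 -0.932  0.865 -0.19  -2.88 ]
```

```bash
python3 -m crank '[{"tx":0,"ty":2,"tz":-6,"roll":0},{"tx":0,"ty":2,"tz":-6,"roll":0},{"tx":0,"ty":2,"tz":-6,"roll":0},{"tx":0,"ty":1.5,"tz":-5,"roll":0}]' 0 40 >/dev/null; python3 -c "
from m import *
sl()"
```

```text
slide mm 25.0 g [0.6017 0.0454 0.0592] 21.4333 F [ 3.  -2.  -4.3] w 0.0131 tilt [ 0.28  -0.037 -0.959] j [ 0.406  0.308 -0.847  0.717 -0.222 -2.749]
```

```bash
python3 -m crank '[{"tx":0,"ty":1.5,"tz":-5,"roll":0},{"tx":0,"ty":1.5,"tz":-5,"roll":0},{"tx":0,"ty":1.2,"tz":-4,"roll":0},{"tx":0,"ty":0.8,"tz":-3,"roll":0}]' 0 40 >/dev/null; python3 -c "
from m import *
sl()"; python3 -m crank '[{"tx":0,"ty":0.8,"tz":-2.5,"roll":0},{"tx":0,"ty":0.6,"tz":-2,"roll":0}]' 0 40 >/dev/null; python3 -c "
from m import *
sl()"
```

```text
slide mm 5.7 g [0.621  0.0451 0.0592] 21.7667 F [ 0.3  0.2 -2.5] w 0.0135 tilt [ 0.281 -0.034 -0.959] j [ 0.411  0.335 -0.783  0.619 -0.25  -2.657]
slide mm 0.6 g [0.6261 0.045  0.0592] 21.9333 F [ 0.7  0.2 -1.6] w 0.0137 tilt [ 0.281 -0.033 -0.959] j [ 0.411  0.342 -0.766  0.598 -0.257 -2.635]
```

```bash
python3 -m crank '[{"tx":0,"ty":0.4,"tz":-1.5,"roll":0},{"tx":0,"ty":0,"tz":-0.5,"roll":0}]' 0 40 >/dev/null; python3 -c "
from m import *
sl()"; python3 -m crank '[{"tx":0,"ty":0,"tz":0,"roll":0},{"tx":0,"ty":0,"tz":0,"roll":0},{"tx":0,"ty":0,"tz":0,"roll":0},{"tx":0,"ty":0,"tz":0,"roll":0}]' 0.6 40 >/dev/null; python3 -c "
from m import *
sl()"
```

```text
slide mm 0.2 g [0.6265 0.0449 0.0592] 22.1 F [-5.5  3.6  0.8] w 0.0132 tilt [ 0.28  -0.034 -0.96 ] j [ 0.413  0.343 -0.76   0.586 -0.262 -2.624]
slide mm 1.7 g [0.625  0.0438 0.0592] 22.4333 F [ 0.7  0.9 -0.1] w 0.0513 tilt [ 0.278 -0.036 -0.96 ] j [ 0.414  0.342 -0.762  0.584 -0.265 -2.625]
```

```bash
python3 -m crank '[{"tx":0,"ty":-2,"tz":6,"roll":0},{"tx":0,"ty":-5,"tz":15,"roll":0},{"tx":0,"ty":-8,"tz":20,"roll":0},{"tx":0,"ty":-12,"tz":20,"roll":0},{"tx":0,"ty":-20,"tz":10,"roll":0},{"tx":0,"ty":-25,"tz":0,"roll":0},{"tx":0,"ty":-30,"tz":0,"roll":0},{"tx":0,"ty":-30,"tz":0,"roll":0},{"tx":0,"ty":-30,"tz":0,"roll":0},{"tx":0,"ty":-15,"tz":0,"roll":0},{"tx":0,"ty":0,"tz":0,"roll":0}]' 0.6 40 >/dev/null
python3 - <<'E'
from m import *
sl()
t0=cv2.imread('pics/raw_s0.png');im=grab_frame('scene');s=im[:,:,::-1]
t=grab_frame('top')[:,:,::-1]
cv2.imwrite('pics/f.png',np.vstack([np.hstack([cv2.resize(t0[100:330],(400,240)),cv2.resize(s[100:330],(400,240))]),np.hstack([cv2.resize(cv2.imread('pics/raw_t0.png')[60:320],(400,240)),cv2.resize(t[60:320],(400,240))])]))
E
```

```text
slide mm 130.8 g [0.4959 0.0537 0.212 ] 23.35 F [ 1.3 -0.4 -0.2] w 0.0515 tilt [ 0.268 -0.038 -0.963] j [ 0.635 -0.057 -0.731  0.292 -0.719 -2.502]
```

View pics/f.png

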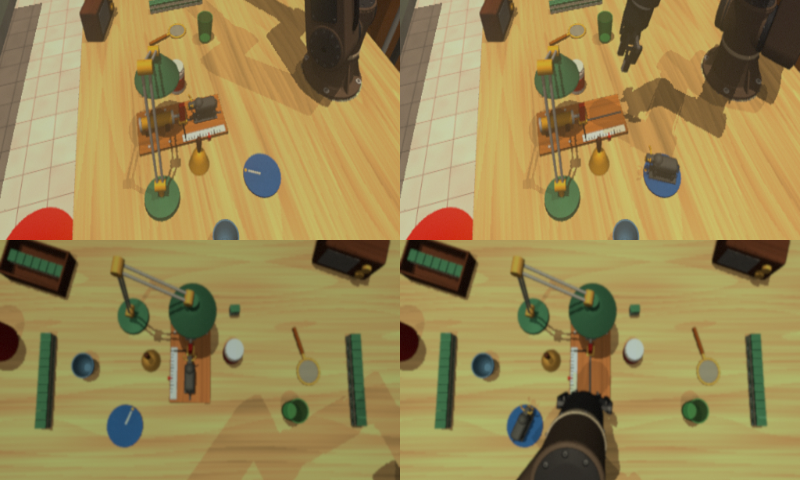

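In the before/after pair the bull is on the pad, the handle is home, and the lamp and other objects look unmoved. I'll check the pointer and loose objects numerically, then hand in.

Run:
```python
from m import *
from workcell import close_job
a=cv2.cvtColor(cv2.imread('pics/raw_s0.png'),cv2.COLOR_BGR2GRAY).astype(np.float32);b=cv2.cvtColor(grab_frame('scene'),cv2.COLOR_RGB2GRAY).astype(np.float32)
for n,(x0,y0,x1,y1) in dict(pointer=(228,215,246,238),bell=(238,228,272,270),lamp=(170,140,235,195),tumbler=(245,105,280,145),magn=(188,120,242,146),cup=(268,305,312,350),tin=(222,155,240,190)).items():
    s,r=cv2.phaseCorrelate(a[y0:y1,x0:x1].copy(),b[y0:y1,x0:x1].copy());print(n,np.round(s,2),round(r,2))
close_job()
```

```text
pointer [ 0.01 -0.04] 1.0
bell [0.01 0.5 ] 1.01
lamp [0.04 0.  ] 1.01
tumbler [ 0.02 -0.25] 0.84
magn [0.09 0.54] 0.97
cup [0.47 0.53] 0.98
tin [-0.   -0.05] 1.0
the job is handed in; nothing more can be done
```

The bull is on its pad and the gauge has been pulled to the mark, held and eased home. I handed the job in at about 23.5 s of the 58 s allowed; no verdict is given.

- **Bull:** it stands about 2 mm from the pad's middle. Its head points at -27.8°, against about -27° for the stud.
- **Gauge:** a vertical wrist would have hit the lamp shade, so I tilted the tool by pushing the arm past its reach. I then pulled the handle about 80.8 mm, and in the picture the pointer ran into the mark's tip. I held it there for about 1.5 s, eased it back to its stop (the tool felt -5.5 N) and released it.
- **After the job:** the pointer matches its starting place to within 0.05 pixel, and the lamp and tin to the same. The bell, magnifier, tea bowl and tumbler read 0.25 to 0.7 pixel off, probably measurement noise. No unexpected forces showed up near the lamp, where I estimated 5 mm of clearance.

**Possible problem:** while tilting, joint 3 briefly read 1.25008 rad, against a stated limit of 1.25. I backed off at once. Joint 6 also sat right at its limit of -3.03 during the pull.

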